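# Slide the thickness insert into the vegetable slicer under its leaf springs

## Task

Fit the thickness insert into the vegetable slicer: with the fingertips press it down hard and, keeping the pressure on, slide it along the runway so that its nose passes under the two leaf springs and comes fully home against the blade bed. Do not lift it out of the runway, leave the food holder, the half onion and the steel pan where they are, and take the hand away at the end.

Things in the scene. Friction and masses are not known exactly. Their poses are not given: they have to be found in the camera images.
- slicer: Steel vegetable slicer (mandoline) lying flat on rubber feet, firm on the bench: 462 mm long, 124 mm wide. Origin on the bench under its middle; +x is the direction in which the insert slides, from the open tail end (black cap, x = -217 mm) to the blade bed and black hand grip (x = +245 mm); +z up. Side rails' tops are 47 mm above the bench, the springs' brackets on them 54 mm.
- runway: Floor of the channel in which the insert slides, fixed to the slicer, same origin and axes: level, 35 mm above the bench, 106 mm wide between the rails, from x = -201 to x = +60 mm, where the blade bed begins (its top 43 mm above the bench). Smooth metal, friction about 0.2 against the insert.
- stop (a point): Middle of the blade bed's face, at floor level of the runway (slicer x = +60 mm, z = 35 mm): the insert's nose must bear against this face. Axes as the slicer's.
- insert: The thickness insert: loose black plastic plate lying in the runway short of the springs, 130 x 103 mm, 8 mm thick, about 0.16 kg, 1.5 mm play at each side. Origin in the middle of its underside, +x to its nose (x = +65 mm). Flat on top from x = -25 mm to the nose; behind that the tail slopes down to a thin 2 mm edge. It starts with its nose 75 to 110 mm short of the blade bed.
- pad (a point): Middle of the top of the ribbed rubber finger pad on the insert, 40 x 60 mm, 1.5 mm proud, the place to press (insert x = -4 mm, 9.5 mm above its underside). It never comes under the springs. Friction drives the insert: about 0.9 on the rubber, only about 0.3 on the bare plastic. Under the springs that takes about 10 to 16 N of downward pressure on the rubber; up to 25 N does no harm.
- nose (a point): Middle of the insert's front edge, at its underside. Home means this point lies at the stop.
- spring_left (a joint): Flex of the left leaf spring (slicer's +y side), rad: 0 at rest, about 0.075 with the insert under it. Steel strip 70 mm long, 11 mm wide, over the channel's edge 41 to 52 mm from its middle line, held at slicer x = +78 mm, upturned free tip at x = +8 mm facing the insert. Lowest at x = +38 mm, 5 mm above the runway at rest; bears on the insert with about 4 N.
- spring_right (a joint): The same for the right leaf spring (-y side of the slicer).
- food_holder: Bystander: black plastic food holder (finger guard), a disc 92 mm across with a waisted knob, 64 mm high, loose on the bench beside the slicer; origin at the middle of its underside.
- half_onion: Bystander: half an onion, cut face down, 76 mm across and 45 mm high, loose on the bench on the other side of the slicer; origin at the middle of its underside.
- gn_pan: Bystander: small steel food pan 176 x 108 mm, 65 mm high, loose on the bench beside the slicer; origin at the middle of its underside.
Mind the look-alikes: they are no part of the job. There is more than one size of the insert; the one meant has the size given above.

How it is judged:
By the outcome, as a careful person would: the job done as asked, in the order asked, and still so for the second after the job is handed in, with the robot touching nothing.
It also fails if it takes over 54 s, if anything falls off the work surface, if the arm or the gripper's body presses on something with over 40 N, if the wrist force passes 120 N, or if a joint passes its speed limit or range.

## Robot

A 6-joint arm with a two-finger parallel gripper is mounted at the origin on the work surface. World frame = base frame: x ahead of the robot, y to its left, z up, the work surface at z = 0. Lengths are in mm, angles in rad, forces in N, time in s.
With the tool pointing down it reaches from about 375 to 900 mm from the base axis. Payload 3.1 kg.
Tool frame: the origin (TCP) lies at the very end of the fingers, on their centre line; the grasp point (between the pads) lies 19 mm behind it; z points along the fingers, y is the direction in which the jaws open and shut (so a half turn about z gives the same grasp; the last joint's range is limited). The gripper opens to 85 mm and grips with 20 to 120 N. Pads are 22 mm wide; open, the fingers measure 114 mm over their backs; the gripper's body (76 mm by 85 mm) begins 54 mm behind the grasp point. The pads swing forward as they close: fully open they stand 13 mm farther back than shut.
Start: joints at [0.933, 0.527, 1.433, -0, 1.181, -0.178], TCP at [276.753, 560.361, 231.31] pointing down, gripper open.
Joint ranges: [-3.08, 3.08], [-0.75, 2.2], [0.22, 2.44], [-1.43, 4.57], [0, 2.65], [-2.85, 2.85]. Speed limits (rad/s): [2.79, 2.79, 3.14, 3.14, 3.14, 3.14].

## Interface

Orientations are given as [roll, pitch, yaw] about the fixed x, y, z axes, in that order (R = Rz(yaw) Ry(pitch) Rx(roll)).
In Python, from bench import read_state, optics, order gives the robot as it stands. The module is installed in compiled form; this text tells all that it offers.
- The arm moves only by the shell command python3 -m handwheel 'ROWS' [FORCE]. ROWS is JSON, a list of rows, each a list of 3 entries, a list of its own where there are three numbers: the shift along the tool's x, y, z in cm, then the turn about the tool's z in rad, then the finger opening in cm, from 0 to 8.54. A call has exactly 8 rows; each row is the pose to reach, as a shift and turn from the pose commanded when the call began, along the tool's axes at that moment; what a row does not reach only later rows make up. A row lasts 1/10 s, in which the tool goes at most 50 mm and 8.59 degrees, less where a joint would pass 70% of its speed; a pose out of reach is approached as far as the arm can. A call with a gripper value outside its range is refused whole. The fingers move at their own pace and stop on an object; FORCE is the grip in N (left out, the last holds). Time passes only in rows, so rows that repeat a pose let the fingers close, or fill a call up. It gives the time, the measured TCP pose, the force and the opening at its end, in the units of the state.
- read_state(): the state, without advancing time (a new reading comes with each control period).
- optics.grab_frame(name): name is "scene" or "top" or "wrist"; returns a dict with "frame" (420x560x3 uint8, red, green, blue), "fov_y" (degrees; the focal length in pixels is half the picture's height over the tangent of half this angle, whatever the lens; pixels are square), "cx", "cy" (the principal point, pixels), "R" (3x3) and "t" (3): a world point X has camera coordinates R X + t; the wrist camera has in their place "mount" (4x4, takes a point from camera to tool coordinates, whose origin is the TCP and whose axes are the flange's). Camera axes: x right, y down, z forward; pixel columns grow to the right and rows downward; lengths in mm; the calibration is good to about 2 mm. The wrist camera is an equidistant fisheye: a pixel r from the principal point sees the ray r / f radians off the axis. A picture is of the moment at which its call begins: read the wrist's pose just before it. There is no depth.
- order.job_done(): hands the job in, once; it reports no verdict.
Trained networks look in a picture, given as the dict that the camera call returned (one of the last four; its "shot" number tells which), for a name from the list of things; names that differ only in an ending like _2 or _b are one class to them, and where a whole thing is asked for, a point or a joint stands for the part that bears it (a point fixed in the world has none). Each returns a list of dicts, best first, with "score" (0 to 1); they miss things now and then, are a little off and sometimes report something else, mostly with a low value. They report only what shows in the picture. A call takes as long as a camera call. They do not tell look-alikes from the thing itself.
- optics.spot_in(picture, target): "uv" ([column, row] in pixels, amid what is visible of it).
- optics.cut_out(picture, target): "mask" (420x560 bool, what is visible of it) and "uv" ([column, row] in pixels, amid what is visible of it).
- optics.spot_point(picture, target): "uv" ([column, row] in pixels: a listed point, or the origin of a listed thing).
The state is a dict: "time": time; "joint_pos": joint angles; "qd": joint speeds; "joint_efforts": joint torques, N m; "eef_pos": TCP position; "orientation": TCP orientation; "force": force on the tool from outside, world axes, zero at the start; "ft_torque": the same for the moment, N m; "opening": finger opening in mm.
Only numpy, scipy, OpenCV 4.12 (cv2) and the standard library are available. Lean on these libraries where they do the work, as an engineer would, in place of code of your own. Each camera call takes 0.05 s, during which the arm holds its last target. There are 200 camera calls.

## Working session

There is one attempt and no reset: what is moved stays moved. The work goes in short steps, Python scripts to look and compute and a shell command to move; the robot and the scene stay as the last step left them, time stands still between calls to the robot, and variables do not carry over. Pictures are saved under pics/ and viewed, about 8 in all and at most 12, crops included, and the job is handed in when it is done.

```bash
mkdir -p pics
cat > h.py <<'E'
import numpy as np, cv2
from bench import read_state, optics, order
def f(p): return 210/np.tan(np.radians(p["fov_y"])/2)
def ray(p,uv,z):
    d=np.array([(uv[0]-p["cx"])/f(p),(uv[1]-p["cy"])/f(p),1.])
    R=np.array(p["R"]);t=np.array(p["t"]); c=-R.T@t; w=R.T@d
    return c+w*(z-c[2])/w[2]
def save(p,n,crop=None,s=1):
    im=p["frame"][:,:,::-1]
    if crop: im=im[crop[1]:crop[3],crop[0]:crop[2]]
    cv2.imwrite("pics/"+n,cv2.resize(im,None,fx=s,fy=s,interpolation=cv2.INTER_CUBIC))
E
python3 - <<'E'
from h import *
s=read_state();print({k:np.round(v,3) for k,v in s.items()})
ims=[]
for c in("top","scene"):
    p=optics.grab_frame(c);ims.append(p["frame"])
    print(c,p["fov_y"],np.round(-np.array(p["R"]).T@np.array(p["t"])))
    for n,z in(("insert",39),("slicer",40),("pad",44.5),("nose",35),("stop",35),("spring_left",45),("spring_right",45),("food_holder",0),("half_onion",0),("gn_pan",0)):
        for k in("spot_in","spot_point"):
            try: print(n,k,[(np.round(d["uv"]).astype(int).tolist(),round(d["score"],2),ray(p,d["uv"],z).round(0)[:2].tolist()) for d in getattr(optics,k)(p,n)[:4]])
            except Exception as e: print(n,k,e)
    save(p,c+"1.png")
print(read_state()["time"])
E
```

```text
{'time': np.float64(0.0), 'joint_pos': array([ 0.934,  0.528,  1.434, -0.   ,  1.181, -0.178]), 'qd': array([-0.   , -0.002, -0.   ,  0.   , -0.001,  0.   ]), 'joint_efforts': array([-0.0000e+00, -4.4236e+01, -1.7802e+01, -0.0000e+00,  9.0000e-03,
        0.0000e+00]), 'eef_pos': array([276.315, 559.766, 230.318]), 'orientation': array([-3.139, -0.   ,  2.683]), 'force': array([-0.217,  0.108,  0.131]), 'ft_torque': array([-0.011,  0.021, -0.002]), 'opening': np.float64(85.843)}
top 52.39192620269422 [ 448.   28. 1039.]
insert spot_in [([389, 159], 0.97, [664.0, -243.0]), ([340, 238], 0.77, [475.0, -119.0]), ([349, 301], 0.62, [331.0, -137.0])]
insert spot_point [([340, 237], 0.86, [477.0, -120.0]), ([391, 161], 0.66, [658.0, -247.0]), ([346, 299], 0.64, [335.0, -131.0])]
slicer spot_in [([275, 233], 0.62, [488.0, 33.0]), ([331, 178], 0.26, [618.0, -102.0])]
slicer spot_point [([259, 174], 0.72, [631.0, 70.0]), ([302, 234], 0.58, [485.0, -31.0])]
pad spot_in [([341, 234], 0.89, [485.0, -122.0]), ([350, 300], 0.75, [335.0, -138.0]), ([393, 159], 0.58, [663.0, -250.0])]
pad spot_point 
[... 2450 characters left out ...]
t it knows: food_holder, gn_pan, half_onion, insert, nose, pad, runway, slicer, stop
spring_right spot_in []
spring_right spot_point it knows: food_holder, gn_pan, half_onion, insert, nose, pad, runway, slicer, stop
food_holder spot_in [([212, 214], 0.74, [629.0, -153.0])]
food_holder spot_point [([299, 226], 0.71, [493.0, -17.0]), ([219, 227], 0.56, [637.0, -102.0]), ([276, 188], 0.39, [454.0, -180.0])]
half_onion spot_in [([366, 213], 0.63, [343.0, 17.0])]
half_onion spot_point [([364, 218], 0.76, [360.0, 29.0]), ([301, 224], 0.48, [486.0, -22.0])]
gn_pan spot_in [([253, 260], 0.58, [627.0, 34.0]), ([368, 214], 0.37, [341.0, 20.0])]
gn_pan spot_point [([255, 271], 0.95, [640.0, 64.0])]
1.9
```

```bash
python3 -c "
import cv2
a=cv2.imread('pics/top1.png')[120:340,210:430];cv2.imwrite('pics/c1.png',cv2.resize(a,(660,660)[:2],interpolation=cv2.INTER_CUBIC)[:600])"
```

```text
(no output)
```

View pics/c1.png

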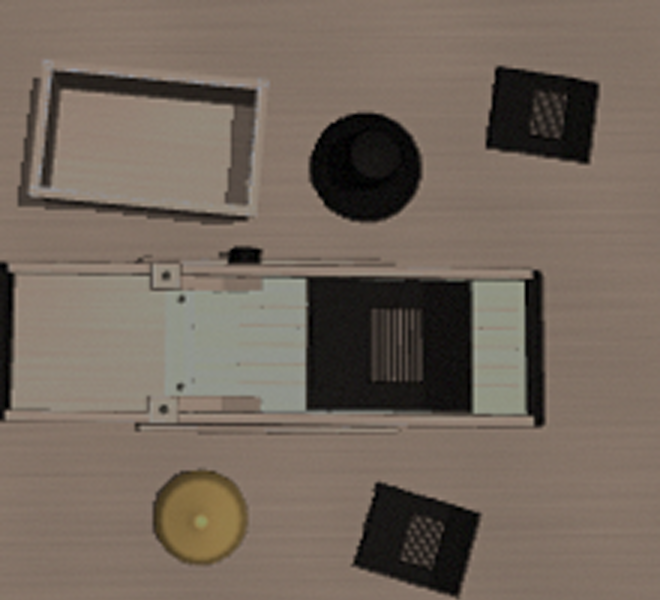

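The top view shows three black inserts. The two on the bench, at top px (391,158) and (349,300), are clearly smaller and have cross-hatched pads. The one in the runway, at (340,236), has a ribbed pad. I'll check its size against the given 130 x 103 mm.

Run:
```python
from h import *
p=optics.grab_frame("top")
g=lambda c,z: ray(p,(c[0]/3+210,c[1]/3+120),z)
N=[g((307,280),43),g((307,412),43)];T=[g((472,281),37),g((472,413),37)]
print("nose",N,"tail",T, "len",np.linalg.norm((N[0]+N[1]-T[0]-T[1])/2),"wid",np.linalg.norm(N[0]-N[1]))
print("pad",g((397,345),44.5))
for c in((6,270),(532,275),(6,415),(532,421)): print("rail",g(c,47))
print("brackets",g((165,276),54),g((163,408),54),"grip/cap",g((543,272),47),g((543,426),47),"bed edge",g((165,345),43))
for c in((543,115),(417,540)): print("other",g(c,5))
m=max(optics.cut_out(p,"insert"),key=lambda d:-abs(d["uv"][1]-236)-abs(d["uv"][0]-340))
print(m["uv"],m["score"],cv2.minAreaRect(np.argwhere(m["mask"])[:,::-1].astype(np.float32)),p["shot"])
save(p,"c2.png",(290,190,430,320),4)
```

```text
nose [array([534.36299596, -55.68548678,  43.        ]), array([431.97874545, -53.8038958 ,  43.        ])] tail [array([ 532.80518876, -186.40388433,   37.        ]), array([ 429.58344278, -183.06487483,   37.        ])] len 130.1430975176441 wid 102.40153874150903
pad [ 482.85019188 -124.67188733   44.5       ]
rail [544.10712821 178.28934107  47.        ]
rail [ 536.2014139  -231.48430772   47.        ]
rail [432.49447139 177.51693608  47.        ]
rail [ 423.09460974 -227.24889557   47.        ]
brackets [537.59294704  54.89568798  54.        ] [436.49011102  57.06914001  54.        ] grip/cap [ 538.47074187 -240.21269011   47.        ] [ 419.16754104 -235.63361205   47.        ] bed edge [484.85743741  55.54282997  43.        ]
other [ 672.45685782 -256.5569656     5.        ]
other [ 329.30248662 -142.65440027    5.        ]
[340.7, 236.9] 0.64 ((339.9999694824219, 235.5), (44.99999237060547, 53.99999237060547), 90.0) 3
```

View pics/c2.png

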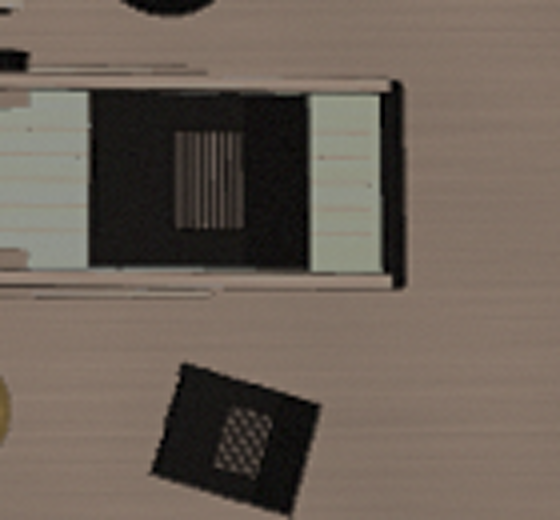

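```bash
python3 -m handwheel '[[[-4,-4,0],0.14,0],[[-8,-8,0],0.28,0],[[-11,-11.5,0],0.42,0],[[-14,-15,0],0.56,0],[[-17,-18.5,0],0.7,0],[[-20,-22,0],0.84,0],[[-23,-25,0],0.98,0],[[-26,-28,0],1.11,0]]'
```

```text
time: 2.8
eef_pos: [386.2, 192.5, 231.7]
orientation: [3.141, -0.0, 1.567]
force: [0.9, 0.1, -0.4]
opening: -0.1
```

The insert in the runway measures 130 x 102 mm with a ribbed pad, so it is the one meant. The smaller ones on the bench at (391,158) and (349,300) are the look-alikes. The stop should lie near world y = 39, which means about 94 mm of travel. Now going above the pad.

```bash
python3 -m handwheel '[[[-4.5,1.4,1],0.017,0],[[-9,2.8,2],0.017,0],[[-13.5,4.2,4],0.017,0],[[-18,5.6,6],0.017,0],[[-22.5,7,8],0.017,0],[[-27,8.4,10],0.017,0],[[-31.6,9.7,11],0.017,0],[[-31.6,9.7,11],0.017,0]]'
python3 - <<'E'
from h import *
s=read_state();p=optics.grab_frame("wrist")
print(s["eef_pos"],s["orientation"],s["force"])
from scipy.spatial.transform import Rotation as Ro
M=np.array(p["mount"]);F=f(p)
print(M.round(2),F,p["cx"],p["cy"])
def w(uv,z):
    d=np.array([uv[0]-p["cx"],uv[1]-p["cy"]]);r=np.hypot(*d);th=r/F
    v=np.array([*(d/r*np.sin(th)),np.cos(th)])
    Rw=Ro.from_euler("xyz",s["orientation"]).as_matrix()
    c=Rw@M[:3,3]+s["eef_pos"];v=Rw@M[:3,:3]@v
    return c+v*(z-c[2])/v[2]
for n,z in(("pad",44.5),("nose",35),("stop",35)):
    print(n,[(np.round(d["uv"]),round(d["score"],2),w(d["uv"],z).round(1)) for d in optics.spot_point(p,n)[:3]])
save(p,"w1.png")
E
```

```text
time: 3.6
eef_pos: [486.5, -127.7, 120.3]
orientation: [3.138, 0.003, 1.55]
force: [0.3, 0.3, -0.3]
opening: 0.0
[ 486.51483192 -127.72051592  120.33805445] [3.13780922e+00 2.84325067e-03 1.55012374e+00] [ 0.30433609  0.28582711 -0.29358319]
[[  -0.     -0.95   -0.3    76.12]
 [   1.     -0.      0.      0.37]
 [  -0.     -0.3     0.95 -144.5 ]
 [   0.      0.      0.      1.  ]] 325.19226210127806 280.1905783832993 211.3366038212934
pad [(array([456., 322.]), 0.89, array([ 650.5, -233.2,   44.5])), (array([281., 216.]), 0.79, array([ 488.1, -123.9,   44.5])), (array([111., 230.]), 0.68, array([ 352.8, -132.7,   44.5]))]
nose [(array([470., 281.]), 0.9, array([ 662.1, -195.7,   35. ])), (array([282., 117.]), 0.77, array([489.8, -54.5,  35. ])), (array([121., 180.]), 0.69, array([363.5, -95.3,  35. ]))]
stop []
```

View pics/w1.png

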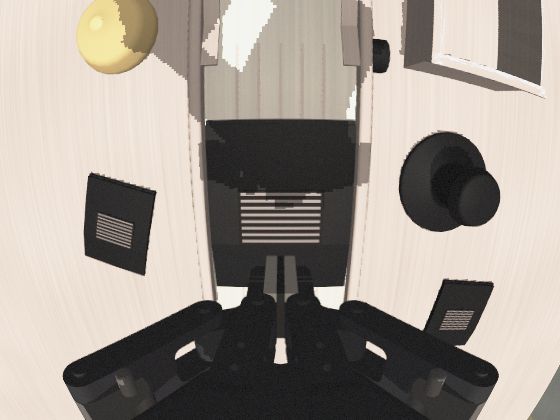

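The wrist view shows the insert with its nose edge at row 120 and its ribbed pad centred at (281,217), about world (486,-124). The springs' free tips are near (210,30) and (350,30). Lowering to just above the pad.

```bash
python3 -m handwheel '[[[0.3,0,2],0,0],[[0.3,0,4],0,0],[[0.3,0,5.5],0,0],[[0.3,0,6.5],0,0],[[0.3,0,7.0],0,0],[[0.3,0,7.2],0,0],[[0.3,0,7.2],0,0],[[0.3,0,7.2],0,0]]'; python3 -m handwheel '[[[0,0,0.05],0,0],[[0,0,0.1],0,0],[[0,0,0.15],0,0],[[0,0,0.2],0,0],[[0,0,0.25],0,0],[[0,0,0.3],0,0],[[0,0,0.35],0,0],[[0,0,0.35],0,0]]'
```

```text
time: 4.6
eef_pos: [483.9, -118.7, 49.9]
orientation: [3.141, 0.001, 1.556]
force: [0.3, 1.2, -0.1]
opening: -0.2
time: 5.4
eef_pos: [483.5, -118.6, 45.7]
orientation: [-3.141, -0.0, 1.556]
force: [-0.4, -0.0, 0.3]
opening: -0.1
```

```bash
python3 -m handwheel '[[[-0.4,0.1,0],0,0],[[-0.4,0.1,0],0,0],[[-0.4,0.1,0.02],0,0],[[-0.4,0.1,0.05],0,0],[[-0.4,0.1,0.08],0,0],[[-0.4,0.1,0.12],0,0],[[-0.4,0.1,0.15],0,0],[[-0.4,0.1,0.15],0,0]]'; python3 -m handwheel '[[[0,0,0.02],0,0],[[0,0,0.04],0,0],[[0,0,0.06],0,0],[[0,0,0.08],0,0],[[0,0,0.1],0,0],[[0,0,0.1],0,0],[[0,0,0.1],0,0],[[0,0,0.1],0,0]]'
```

```text
time: 6.2
eef_pos: [484.4, -122.6, 44.6]
orientation: [3.142, 0.0, 1.556]
force: [-0.8, 0.5, 3.4]
opening: 0.1
time: 7.0
eef_pos: [484.5, -122.6, 44.5]
orientation: [3.141, 0.0, 1.556]
force: [-2.3, 0.6, 12.4]
opening: -0.3
```

```bash
python3 -m handwheel '[[[0,0,0.02],0,0],[[0.1,0,0.03],0,0],[[0.3,0,0.03],0,0],[[0.6,0,0.03],0,0],[[1.0,0,0.03],0,0],[[1.4,0.01,0.03],0,0],[[1.8,0.01,0.03],0,0],[[2,0.01,0.03],0,0]]'; python3 -m handwheel '[[[0.4,0,0],0,0],[[0.8,0,0],0,0],[[1.2,0,0],0,0],[[1.6,0.01,0],0,0],[[2,0.01,0],0,0],[[2.3,0.01,0],0,0],[[2.5,0.02,0],0,0],[[2.5,0.02,0],0,0]]';  python3 - <<'E'
from h import *
s=read_state();print(s["force"],s["eef_pos"]);p=optics.grab_frame("wrist");save(p,"w2.png")
E
```

```text
time: 7.8
eef_pos: [486.1, -103.8, 44.5]
orientation: [3.138, 0.003, 1.557]
force: [-2.1, -3.3, 13.1]
opening: -0.0
time: 8.6
eef_pos: [486.7, -78.5, 44.5]
orientation: [3.138, 0.002, 1.557]
force: [-2.1, -2.3, 14.4]
opening: 0.1
[-2.05886257 -2.28564185 14.40964824] [486.67012373 -78.54556699  44.52547797]
```

View pics/w2.png

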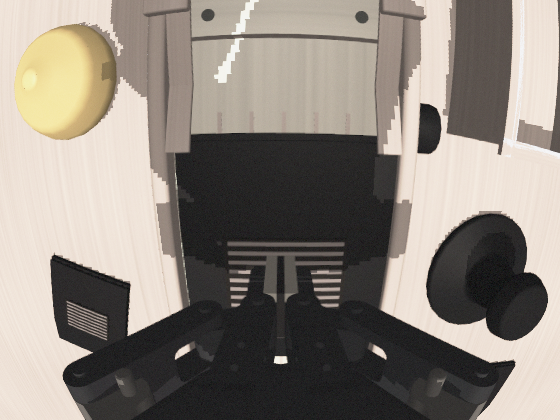

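The insert follows the fingers. Its nose edge is at row 135, just at the spring tips (row 152), and the bed face shows at row 38, about 50 mm ahead. Next I'll press a little harder and slide on.

```bash
python3 -m handwheel '[[[0,0,0.04],0,0],[[0.2,0,0.05],0,0],[[0.5,0.01,0.05],0,0],[[0.9,0.01,0.05],0,0],[[1.3,0.01,0.05],0,0],[[1.6,0.01,0.05],0,0],[[1.8,0.01,0.05],0,0],[[2.0,0.01,0.05],0,0]]'; python3 -m handwheel '[[[0.2,0,0],0,0],[[0.4,0,0],0,0],[[0.6,0,0],0,0],[[0.8,0,0],0,0],[[1.0,0.01,0],0,0],[[1.2,0.01,0],0,0],[[1.4,0.01,0],0,0],[[1.5,0.01,0],0,0]]';  python3 - <<'E'
from h import *
s=read_state();print(s["force"],s["eef_pos"]);p=optics.grab_frame("wrist");save(p,"w3.png")
E
```

```text
time: 9.45
eef_pos: [487.1, -59.6, 44.5]
orientation: [3.138, 0.004, 1.558]
force: [-4.2, -8.8, 17.3]
opening: 0.2
time: 10.25
eef_pos: [487.5, -45.0, 44.5]
orientation: [3.138, 0.004, 1.558]
force: [-4.0, -8.4, 17.7]
opening: -0.2
[-4.04579943 -8.43332846 17.69782799] [487.45724987 -45.01313472  44.51210725]
```

View pics/w3.png

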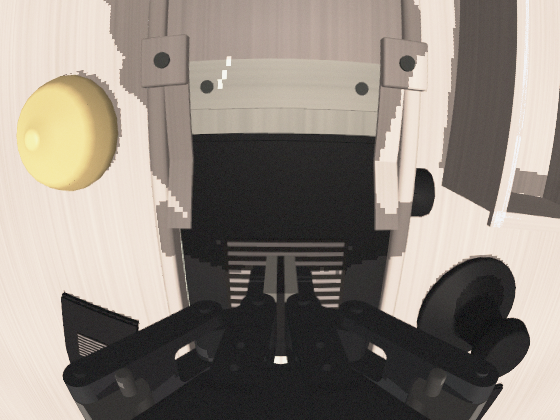

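The nose is still at row 135, so nothing has slipped. It is under both springs, and the bed face at row 108 is about 16 mm ahead. I'll continue until the force along the slide rises.

```bash
python3 -m handwheel '[[[0.2,0,0.02],0,0],[[0.4,0,0.03],0,0],[[0.6,0,0.03],0,0],[[0.8,0,0.03],0,0],[[1.0,0.01,0.03],0,0],[[1.2,0.01,0.03],0,0],[[1.3,0.01,0.03],0,0],[[1.35,0.01,0.03],0,0]]'; python3 -m handwheel '[[[0.03,0,0],0,0],[[0.06,0,0],0,0],[[0.1,0,0],0,0],[[0.13,0,0],0,0],[[0.16,0,0],0,0],[[0.2,0,0],0,0],[[0.22,0,0],0,0],[[0.22,0,0],0,0]]'
```

```text
time: 11.1
eef_pos: [487.9, -32.8, 44.5]
orientation: [3.138, 0.006, 1.56]
force: [-6.0, -17.4, 19.8]
opening: -0.1
time: 11.9
eef_pos: [488.3, -31.1, 44.5]
orientation: [3.137, 0.006, 1.559]
force: [-6.0, -17.1, 19.5]
opening: -0.1
```

The slide force has reached the slip limit (17 N on 19.5 N of press), so the insert is bearing on something. Checking that it is the bed face.

Run:
```python
from h import *
p=optics.grab_frame("wrist");save(p,"w4.png",(130,40,450,280),2.5)
```

```text
(no output)
```

View pics/w4.png

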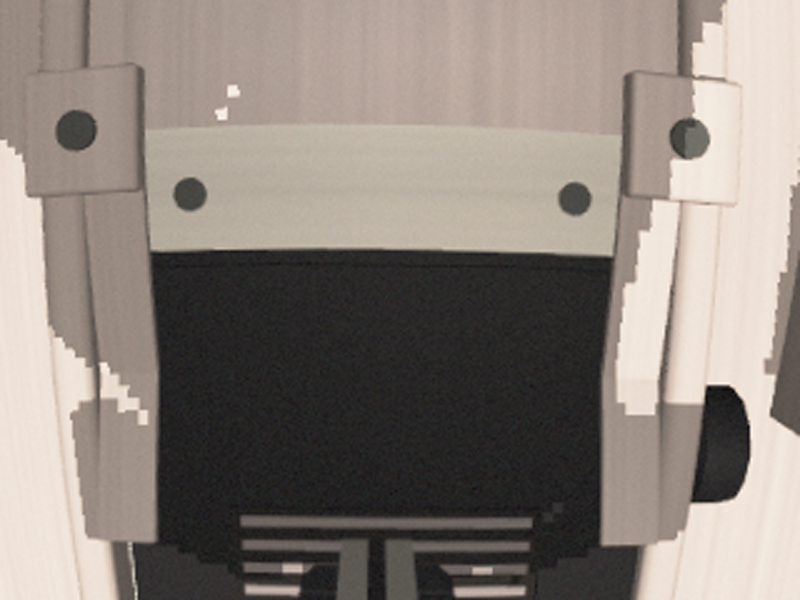

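Run:
```python
import cv2,numpy as np
a=cv2.imread("pics/w4.png")[200:300,100:680]
b=cv2.resize(cv2.imread("pics/w3.png")[120:160,170:402],None,fx=2.5,fy=2.5,interpolation=cv2.INTER_CUBIC)
g=lambda x:np.clip(255*(x/255.)**0.45,0,255).astype(np.uint8)
o=np.vstack([cv2.resize(g(x),(800,250)) for x in(b,a)]);cv2.imwrite("pics/cmp.png",o)
```

```text
(no output)
```

View pics/cmp.png

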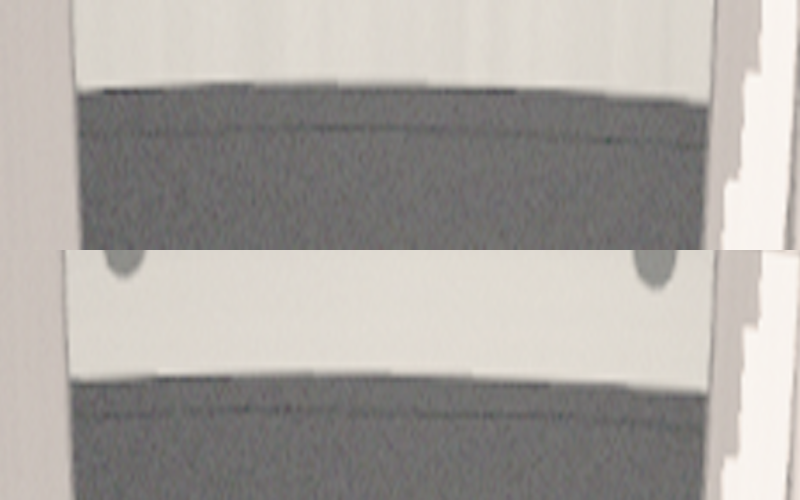

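Brightened, the dark strip is the nose bevel, visible before as well. The black nose now meets the bed edge along the full width with no floor showing. The fingers slipped at 17 N, so the insert bears firmly. Taking the hand away straight up.

```bash
python3 -m handwheel '[[[0.05,0,0],0,0],[[0.05,0,-0.2],0,0],[[0.05,0,-0.6],0,0],[[0.05,0,-1.5],0,0],[[0.05,0,-3],0,0],[[0.05,0,-6],0,0],[[0.05,0,-9],0,0],[[0.05,0,-12],0,0]]'; python3 -m handwheel '[[[-3,0,-2],0,0],[[-6,0,-3],0,0],[[-9,0,-3],0,0],[[-12,0,-3],0,0],[[-15,0,-3],0,0],[[-15,0,-3],0,0],[[-15,0,-3],0,0],[[-15,0,-3],0,0]]'
python3 - <<'E'
from h import *
w=optics.grab_frame("wrist");p=optics.grab_frame("top");s=optics.grab_frame("scene")
a=lambda q,b,k:cv2.resize(q["frame"][b[1]:b[3],b[0]:b[2],::-1],k)
cv2.imwrite("pics/end.png",np.hstack([a(p,(210,120,430,340),(400,400)),a(s,(140,140,420,340),(400,400))]))
save(w,"w5.png",(160,0,420,195),3)
E
```

```text
time: 12.75
eef_pos: [486.0, -25.8, 163.3]
orientation: [-3.14, -0.001, 1.557]
force: [1.0, -0.5, 0.1]
opening: 0.2
time: 13.55
eef_pos: [483.8, -175.1, 192.0]
orientation: [-3.14, -0.001, 1.557]
force: [0.2, 0.0, -0.6]
opening: -0.0
```

View pics/end.png

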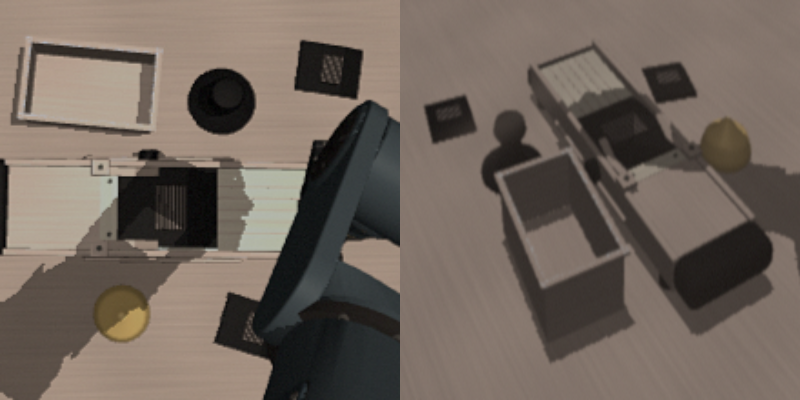

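View pics/w5.png

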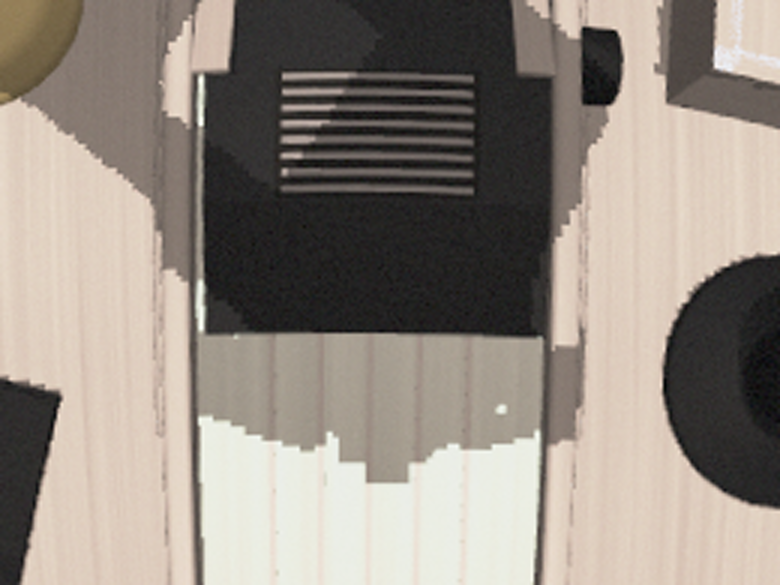

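The end views show the insert under both springs with its nose against the bed plate. The pan, food holder and onion sit where they were, and the hand is clear. Handing in.

```bash
python3 -c "
from h import *
s=read_state();print(s['time'],s['force']);print(order.job_done())"
```

```text
13.7 [-0.24753984  0.12067584 -0.62427661]
the job is handed in; nothing more can be done
None
```

I pressed the insert down on its rubber pad with the closed fingertips (12–20 N). I slid it about 90 mm along the runway under both leaf springs until it bore against the blade bed, then lifted the hand straight up and away. I handed the job in at 13.7 s.

**Home:** At the end the slide force rose from about 8 N to 17 N and the fingertips began to slip on the pad. In the close-up the nose met the bed edge across its full width, with no gap showing. The hand was lifted after that close-up, and the later overhead picture agrees only coarsely, at about 2 mm per pixel.

**Surroundings:** In the last pictures the food holder, onion and pan were where they started. The wrist force read about zero after the hand was taken away.

**Not checked or disagreed:**
- The spring flex was judged only from the pictures, because the networks gave only weak and inconsistent sightings of the springs.
- The networks' positions for the stop differed by several mm, so I relied on the contact force and the close-up instead.
- The top and wrist cameras put the pad about 5 mm apart sideways, so I pressed near the middle of the two.

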